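# Hold the bobbin winder's cord tensioner back

## Robot

A 6-joint arm with a two-finger parallel gripper is mounted at the origin on the work surface. World frame = base frame: x ahead of the robot, y to its left, z up, the work surface at z = 0. Lengths are in m, angles in rad, forces in N, time in s.
With the tool pointing down it reaches from about 0.325 to 0.925 m from the base axis. Payload 3.1 kg.
Tool frame: the origin (TCP) lies at the very end of the fingers, on their centre line; the grasp point (between the pads) lies 19 mm behind it; z points along the fingers, y is the line along which they close (so a half turn about z gives the same grasp; the last joint's range is limited). The gripper opens to 85 mm and grips with 20 to 120 N. Pads are 22 mm wide; open, the fingers measure 114 mm over their backs; the gripper's body (76 mm by 85 mm) begins 54 mm behind the grasp point. The pads swing forward as they close: fully open they stand 13 mm farther back than shut.
Start: joints at [1.22, 0.217, 1.613, -0, 1.311, -0.112], TCP at [0.148, 0.607, 0.231] pointing down, gripper open.
Joint ranges: [-2.75, 2.75], [-0.78, 2.1], [0.31, 2.55], [-1.13, 4.27], [0.13, 2.63], [-2.58, 2.58]. Speed limits (rad/s): [2.79, 2.79, 3.14, 3.14, 3.14, 3.14].

## Interface

Orientations are given as [roll, pitch, yaw] about the fixed x, y, z axes, in that order (R = Rz(yaw) Ry(pitch) Rx(roll)).
In Python, from cell import r gives the robot as it stands.
- The arm moves only by the tool servo_tool, never from a script. Its argument "increments" is a list that holds one entry, the list of rows, each a list of 7 numbers: the shift along the tool's x, y, z in cm, then the turn, a rotation vector about the tool's x, y, z in degrees, then the finger opening in cm, from 0 to 8.54. A call has 1 to 20 rows; each row is the pose to reach, as a shift and turn from the pose commanded when the call began, along the tool's axes at that moment; what a row does not reach only later rows make up. A row lasts 1/12 s, in which the tool goes at most 41.7 mm and 7.16 degrees, less where a joint would pass 70% of its speed; a pose out of reach is approached as far as the arm can. A call with a gripper value outside its range is refused whole. The fingers move at their own pace and stop on an object; the grip force is fixed at half the most. Time passes only in rows, so rows that repeat a pose let the fingers close. It gives the time, the measured TCP pose, the force, the opening and the grip force at its end, in the units of the state.
- r.state(): the state, without advancing time (a new reading comes with each control period).
- r.read_camera(name): name is "side" or "top" or "wrist"; returns (picture, depth): 400x640x3 uint8, blue, green, red; 400x640 float32, m along the optical axis (not along the pixel's ray), 0 where there is no reading.
- r.calibration(name): a dict with "camera_matrix" (3x3 intrinsics, pixels), "dist" ([k1, k2, p1, p2, k3] as OpenCV has them; the pictures are not rectified), "R" (3x3) and "t" (3): a world point X has camera coordinates R X + t; the wrist camera has in their place "tool_from_camera" (4x4, takes a point from camera to tool coordinates, whose origin is the TCP and whose axes are the flange's). Camera axes: x right, y down, z forward; pixel columns grow to the right and rows downward; lengths in m; the calibration is good to about 2 mm. A picture is of the moment at which its call begins: read the wrist's pose just before it. calibration takes no time and is no camera call.
- r.sign_off(): hands the job in; it is judged then, once.
The state is a dict: "time_s": time; "q": joint angles; "joint_velocities": joint speeds; "tau": joint torques, N m; "ee_pos": TCP position; "tcp_rot": TCP orientation; "contact_force": force on the tool from outside, world axes, zero at the start; "wrist_torque": the same for the moment, N m; "grip_width": finger opening in m; "gripper_force": force on a finger pad.
Only numpy, scipy, OpenCV 4.12 (cv2) and the standard library are available. Lean on these libraries where they do the work, as an engineer would, in place of code of your own. Each camera call takes 0.05 s, during which the arm holds its last target. There are 200 camera calls.

## Task

A weaver wants to slip a new drive cord onto the bobbin winder. Swing the cam lever fully over to unlock the tensioner, then push the upright sprung tensioner arm back towards the cord wheel, past the click of its pawl and on to the end of its travel, and finish while still holding it pressed there with the gripper: the pawl alone lets it creep part of the way back. Leave the shuttle, the bowl and the yarn cone alone.

Things in the scene. Friction and masses are not known exactly. Their poses are not given: they have to be found in the camera images.
- winder: Bobbin winder: fixed wooden board, x -120 to +235, y -85 to +75 mm, top 18 mm above the table, carrying the mechanism. Origin at table height under the carriage's middle at rest. +x: the way the tensioner is pushed (away from the robot, to the pale cord wheel, 70 mm wide, at x +192, 50 mm high); +y left, z up. White bobbin on 68 mm high posts at y -66, x +72 to +202.
- tensioner_arm: Tensioner arm: upright dark steel plate 40 mm wide (y), 10 mm thick (x), top 100 mm above the table, on an aluminium carriage (top 44 mm above the table), a small white idler wheel on its far side. Origin in mid-plate, 43 mm above the table; axes as the winder's; slides along +x. Push it squarely on its flat -x face, towards the robot.
- push_face (a point): Middle of the flat push face of the tensioner arm (-x side), 82 mm above the table. The plate stands free from 44 to 100 mm.
- carriage (a joint): Slide of carriage and tensioner arm, m: 0 at rest, 0.034 at the hard end stop. A spring resists with 5 N at 0, 12 N at 0.034; the pawl adds about 3 N from 0.006 to 0.021. At about 0.021 the pawl clicks in behind a tooth: let go after that, it runs back to about 0.021 and stays. With the cam lever locked it moves only 1 to 3 mm.
- cam_lever (a joint): Cam lever, turning about a vertical axis: 0 locked (handle pointing to the winder's +y, lobe blocking the carriage's side tab), 1.57 rad fully open (handle pointing to the winder's +x). It grows clockwise seen from above, has a stop at each end and stays where it is left (stiff: about 1.5 N at the knob).
- lever_pivot (a point): A point on the cam lever's vertical axis, 50 mm above the table, at x +36.5, y +45 mm on the winder.
- lever_knob (a point): Upright round black knob on the end of the cam lever, 22 mm across, standing from 55 to 100 mm above the table, 80 mm from the axis; the point is on the knob's centre line, 82 mm above the table. The flat steel handle below it has its top 55 mm above the table.
- pawl (a joint): The spring pawl, a small steel finger on the winder's -y side: 0 at rest or dropped in behind the tooth, about 0.15 rad while the tooth pushes it aside. Not to be touched.
- shuttle: Bystander: wooden loom shuttle 220 x 36 x 26 mm lying on the table on the winder's -y side. Origin at the middle of its underside.
- bowl: Bystander: copper bowl 120 mm across, 55 mm high, on the winder's -y side, farther from the robot than the shuttle. Origin at the middle of its underside.
- cone: Bystander: yarn cone 80 mm across at the foot, 135 mm high, on the winder's +y side. Origin at the middle of its underside.

How it is judged:
By the outcome, as a careful person would: the job done as asked, in the order asked, and still so for the second after the job is handed in, while the arm keeps its last pose, push and grip.
It also fails if it takes over 45 s, if anything falls off the work surface, if the arm or the gripper's body presses on something with over 40 N, if the wrist force passes 120 N, or if a joint passes its speed limit or range.

## Working session

There is one attempt and no reset: what is moved stays moved. The work goes in short steps, Python scripts to look and compute and a tool call to move; the robot and the scene stay as the last step left them, time stands still between calls to the robot, and variables do not carry over. Pictures are saved under pics/ and viewed, at most 10 in all, crops included, and the job is handed in when it is done.

Besides the shell and the picture viewer there is one more tool, called after ">>>" as name(argument=value, ...), one argument or row to a line, values as JSON. servo_tool: Moves the arm, as the interface text tells. Its arguments: {"type":"object","properties":{"increments":{"type":"array","items":{"type":"array","items":{"type":"array","items":{"type":"number"}}}}},"required":["increments"]}

```bash
mkdir -p pics
python3 - <<'E'
from cell import r
import cv2,numpy as np
s=r.state();print(s)
for n in("top","side"):
    p,d=r.read_camera(n);cv2.imwrite(f"pics/{n}0.png",p);np.savez(f"{n}0.npz",p=p,d=d)
    c=r.calibration(n);print(n,c)
E
```

```text
{'time_s': 0.0, 'q': array([ 1.21978289e+00,  2.17763156e-01,  1.61494785e+00, -2.81310015e-06,
        1.31127831e+00, -1.12223691e-01]), 'joint_velocities': array([ 0.00033296, -0.00119619,  0.00134313,  0.00045094, -0.00067123,
        0.00174893]), 'tau': array([-5.68196610e-04, -3.96853602e+01, -3.03846145e+01, -1.90250239e-04,
        9.83020000e-03,  1.67435164e-06]), 'ee_pos': array([0.14754008, 0.60649463, 0.22995552]), 'tcp_rot': array([-3.13921077e+00, -2.65697418e-04,  2.90280332e+00]), 'contact_force': array([-0.47623911, -0.58807849,  0.40933271]), 'wrist_torque': array([ 0.02962737, -0.01938648,  0.02019053]), 'gripper_force': 0.0, 'grip_width': 0.08533881798886622}
top {'camera_matrix': array([[373.46165003,   0.        , 322.70735647],
       [  0.        , 373.46165003, 197.71531498],
       [  0.        ,   0.        ,   1.        ]]), 'dist': array([-0.03601515,  0.        ,  0.        ,  0.        ,  0.        ]), 'R': array([[ 0.05623999, -0.99840118, -0.00566978],
       [-0.97737599, -0.05389416, -0.20452776],
       [ 0.20389518,  0.01704415, -0.97884434]]), 't': array([0.09106367, 0.57518864, 0.84531838])}
side {'camera_matrix': array([[427.42542999,   0.        , 317.40371128],
       [  0.        , 427.42542999, 197.68812694],
       [  0.        ,   0.        ,   1.        ]]), 'dist': array([-0.09084866,  0.        ,  0.        ,  0.        ,  0.        ]), 'R': array([[ 0.99457501, -0.10346083,  0.01078874],
       [-0.06929977, -0.73636491, -0.67302619],
       [ 0.0775763 ,  0.66862738, -0.73953996]]), 't': array([-0.57318384,  0.1689092 ,  1.01643433])}
```

View pics/top0.png

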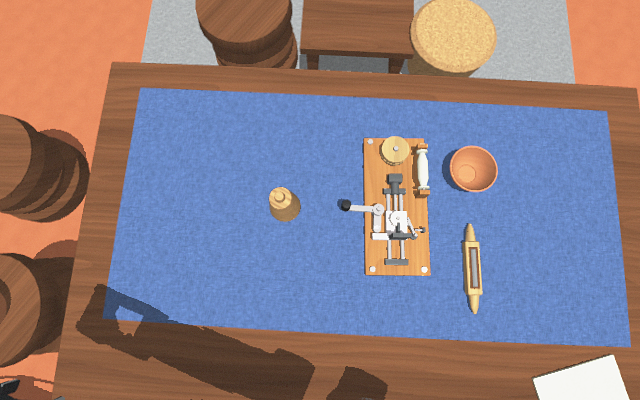

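View pics/side0.png

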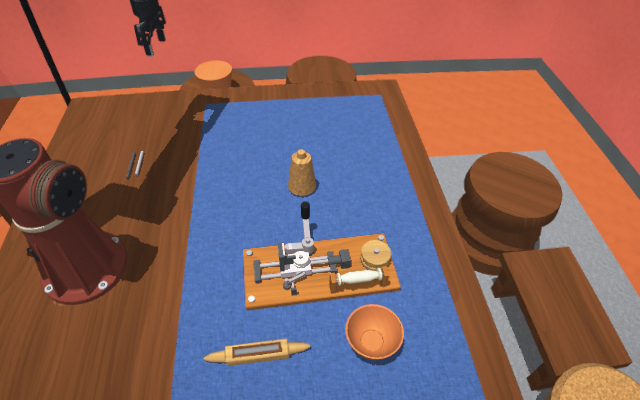

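The top view shows the board at about cols 364–430, rows 138–276, with the knob at (345,205), the plate near (398,230) and the cone at (284,204). The side view agrees. I'll enlarge both.

```bash
cat > h.py <<'E'
import cv2,numpy as np
from cell import r
def ray(n,uv,z):
    c=r.calibration(n);R,t=np.array(c["R"]),np.array(c["t"])
    p=cv2.undistortPoints(np.array([[uv]],float),c["camera_matrix"],c["dist"])[0,0]
    o=-R.T@t;d=R.T@np.array([*p,1]);return o+d*(z-o[2])/d[2]
def proj(n,X):
    c=r.calibration(n);return cv2.projectPoints(np.array(X,float).reshape(-1,3),cv2.Rodrigues(np.array(c["R"]))[0],np.array(c["t"]),c["camera_matrix"],c["dist"])[0][:,0]
E
python3 - <<'E'
import cv2
t=cv2.imread("pics/top0.png")[130:285,330:440];cv2.imwrite("pics/tc.png",cv2.resize(t,None,fx=3.8,fy=3.8,interpolation=2))
s=cv2.imread("pics/side0.png")[195:310,235:405];cv2.imwrite("pics/sc.png",cv2.resize(s,None,fx=4.5,fy=4.5,interpolation=2))
from h import *
for uv in [(364,138.5),(428,138.5),(430,275.5),(365,275.5)]: print(ray("top",uv,.018))
for uv in [(244,249),(384,235),(399,292),(247,306)]: print(ray("side",uv,.018))
print(ray("top",(345,204),.1),ray("side",(305,204),.1))
E
```

```text
[0.74251428 0.02431153 0.018     ]
[ 0.75203107 -0.14392419  0.018     ]
[ 0.39885969 -0.14847007  0.018     ]
[0.39040973 0.00995831 0.018     ]
[0.39680055 0.00572429 0.018     ]
[0.74602467 0.01535474 0.018     ]
[ 0.74686395 -0.14794503  0.018     ]
[ 0.40447249 -0.14948007  0.018     ]
[0.5488924  0.07010376 0.1       ] [0.55200068 0.06539657 0.1       ]
```

View pics/tc.png

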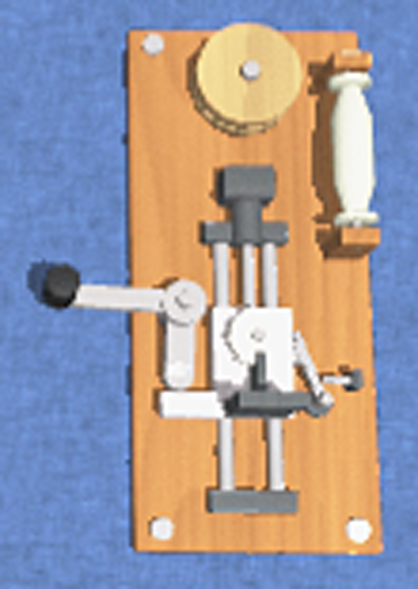

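View pics/sc.png

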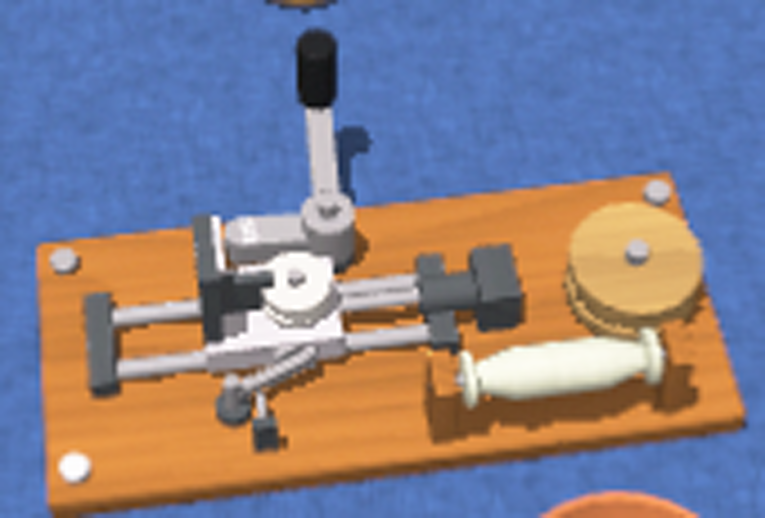

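Run:
```python
from h import *
from scipy.optimize import least_squares
C=np.array([[-.12,.075,.018],[.235,.075,.018],[.235,-.085,.018],[-.12,-.085,.018],[.0365,.125,.1]])
T=np.array([[365,275],[363.7,138.2],[423.7,138.2],[430.5,275],[346,204.7]])
S=np.array([[243.2,249],[383.4,233.2],[400.6,289],[246.6,308.8],[305.3,204.3]])
def W(p,X):
    c,s=np.cos(p[2]),np.sin(p[2]);return X@np.array([[c,s,0],[-s,c,0],[0,0,1]])+[p[0],p[1],0]
f=lambda p,ns="ts":np.concatenate([(proj(n,W(p,C))-U).ravel() for n,U in(("top",T),("side",S)) if n[0] in ns])
for ns in("ts","t","s"):
    o=least_squares(f,[.52,-.07,0],args=(ns,),loss="soft_l1");print(ns,o.x,f(o.x,ns).round(1))
    if ns=="ts": p=o.x
np.save("pose.npy",p)
for n,X in dict(face=[-.005,0,.082],pivot=[.0365,.045,.05],knob=[.0365,.125,.082],open=[.1165,.045,.082]).items(): print(n,W(p,np.array([X])).round(4))
print("cone",ray("side",(301,153),.135),ray("top",(279,191),.135))
P=[proj(n,W(p,np.array([[-.005,.02,.1],[-.005,-.02,.1],[.0365,.045,.055]]))) for n in("top","side")]
print((P[0]-[330,130])*3.8,(P[1]-[235,195])*4.5)
```

```text
ts [ 0.51601505 -0.06105388  0.04349454] [ 0.6 -0.5  0.4 -1.5  1.2 -0.7  0.6  0.2  1.   0.2 -0.8 -0.9  0.5 -1.
  0.5 -2.  -1.7 -1.9 -2.4 -0.2]
t [ 0.51495573 -0.05925316  0.04519366] [-0.1 -0.  -0.4 -1.1  0.4 -0.5 -0.   0.5  0.2  0.7]
s [ 0.51773919 -0.06448011  0.0420916 ] [-0.1  0.2  1.5  0.1  1.5 -0.6 -1.  -0.7 -1.4  0.9]
face [[ 0.511  -0.0613  0.082 ]]
pivot [[ 0.5505 -0.0145  0.05  ]]
knob [[0.547  0.0654 0.082 ]]
open [[ 0.6304 -0.011   0.082 ]]
cone [0.55421404 0.21021675 0.135     ] [0.56344681 0.21973556 0.135     ]
[[239.48704177 354.51666523]
 [305.99541364 355.23934758]
 [186.04255856 299.14763485]] [[249.15419446 206.63026314]
 [257.88740802 272.6947139 ]
 [325.95603289 211.00157706]]
```

Run:
```python
from h import *
p=np.load("pose.npy");c,s=np.cos(p[2]),np.sin(p[2])
for n in("top","side"):
    z=np.load(n+"0.npz");d=z["d"];k=r.calibration(n);v,u=np.nonzero(d>0)
    q=cv2.undistortPoints(np.stack([u,v],1).astype(float)[:,None],k["camera_matrix"],k["dist"])[:,0]
    X=(np.c_[q,np.ones(len(q))]*d[v,u][:,None]-k["t"])@np.array(k["R"])
    L=X.copy();L[:,:2]-=p[:2];L[:,:2]=L[:,:2]@np.array([[c,-s],[s,c]])
    def show(m,t):
        m=m&(L[:,2]>.03)&(L[:,2]<.15)
        print(n,t,m.sum());
        if m.sum(): print((np.c_[L,u,v][m]*[1000]*1 if 0 else np.c_[L*1000,u,v][m]).round(0).astype(int).tolist()[:45])
    show((abs(L[:,0]+.01)<.04)&(abs(L[:,1])<.03)&(L[:,2]>.075),"plate")
    m=(abs(L[:,0]-.0365)<.03)&(abs(L[:,1]-.125)<.03)&(L[:,2]>.095);print("knobtop",np.median(L[m],0)*1000)
    m=(L[:,2]>.12)&(L[:,2]<.14)&(abs(L[:,0])<.15)&(L[:,1]>.15);print("cone",np.median(X[m],0))
```

```text
top plate 97
[[-27, 22, 95, 392, 233], [-27, 20, 99, 393, 233], [-28, 19, 103, 394, 233], [-27, 16, 99, 395, 233], [-27, 14, 101, 396, 233], [-27, 11, 99, 397, 233], [-27, 9, 98, 398, 233], [-27, 7, 100, 399, 233], [-27, 5, 100, 400, 233], [-27, 2, 100, 401, 233], [-27, 0, 98, 402, 233], [-27, -2, 101, 403, 233], [-27, -5, 99, 404, 233], [-27, -7, 100, 405, 233], [-27, -9, 102, 406, 233], [-27, -11, 99, 407, 233], [-27, -14, 99, 408, 233], [-27, -16, 100, 409, 233], [-27, -18, 98, 410, 233], [-28, 22, 84, 391, 234], [-29, 22, 93, 392, 234], [-30, 21, 101, 393, 234], [-30, 19, 102, 394, 234], [-29, 16, 100, 395, 234], [-30, 14, 102, 396, 234], [-29, 12, 101, 397, 234], [-29, 9, 99, 398, 234], [-29, 7, 101, 399, 234], [-29, 5, 102, 400, 234], [-29, 2, 99, 401, 234], [-29, 0, 99, 402, 234], [-29, -2, 98, 403, 234], [-29, -4, 101, 404, 234], [-29, -7, 99, 405, 234], [-29, -9, 101, 406, 234], [-29, -10, 103, 407, 234], [-29, -14, 100, 408, 234], [-29, -15, 103, 409, 234], [-29, -18, 102, 410, 234], [-30, 22, 80, 391, 235], [-31, 22, 93, 392, 235], [-32, 21, 102, 393, 235], [-32, 19, 101, 
[... 678 characters left out ...]
99, 281, 247], [-25, 8, 98, 282, 247], [-34, 5, 99, 278, 248], [-32, 5, 99, 279, 248], [-30, 3, 101, 280, 248], [-28, 4, 100, 281, 248], [-25, 4, 99, 282, 248], [-34, 2, 100, 278, 249], [-32, 3, 99, 279, 249], [-30, 1, 100, 280, 249], [-28, 3, 98, 281, 249], [-26, 2, 98, 282, 249], [-35, 0, 99, 278, 250], [-30, -1, 100, 280, 250], [-28, 1, 96, 281, 250], [-26, -3, 101, 282, 250], [-35, -4, 100, 278, 251], [-33, -2, 98, 279, 251], [-30, -3, 99, 280, 251], [-28, -4, 99, 281, 251], [-26, -5, 100, 282, 251], [-35, -7, 101, 278, 252], [-33, -6, 99, 279, 252], [-31, -6, 98, 280, 252], [-29, -8, 101, 281, 252]]
knobtop [ 41.52190481 124.59408114  99.15215008]
cone [0.55392438 0.21281309 0.1312174 ]
```

```bash
cat >> h.py <<'E'
from scipy.spatial.transform import Rotation as Ro
def inc(x,y,z,yaw,s=None):
    s=s or r.state();A=Ro.from_euler("xyz",s["tcp_rot"])
    return np.r_[A.inv().apply(np.array([x,y,z])-s["ee_pos"])*100,(A.inv()*Ro.from_euler("xyz",[np.pi,0,yaw])).as_rotvec(degrees=True)].round(2)
E
python3 -c "
from h import *
print(inc(.549,.066,.2,1.614))"
```

```text
[-5.179e+01 -4.302e+01  3.090e+00 -1.200e-01  7.000e-02  7.384e+01]
```

>>> servo_tool(
  increments=[
    [[-51.8,-43,3,0,0,73.8,8.5],[-51.8,-43,3,0,0,73.8,8.5],[-51.8,-43,3,0,0,73.8,8.5],[-51.8,-43,3,0,0,73.8,8.5],[-51.8,-43,3,0,0,73.8,8.5],[-51.8,-43,3,0,0,73.8,8.5],[-51.8,-43,3,0,0,73.8,8.5],[-51.8,-43,3,0,0,73.8,8.5],[-51.8,-43,3,0,0,73.8,8.5],[-51.8,-43,3,0,0,73.8,8.5],[-51.8,-43,3,0,0,73.8,8.5],[-51.8,-43,3,0,0,73.8,8.5],[-51.8,-43,3,0,0,73.8,8.5],[-51.8,-43,3,0,0,73.8,8.5],[-51.8,-43,3,0,0,73.8,8.5],[-51.8,-43,3,0,0,73.8,8.5],[-51.8,-43,3,0,0,73.8,8.5],[-51.8,-43,3,0,0,73.8,8.5],[-51.8,-43,3,0,0,73.8,8.5],[-51.8,-43,3,0,0,73.8,8.5]],
  ],
)

```text
time_s: 1.77
ee_pos: [0.5482, 0.0682, 0.2008]
tcp_rot: [-3.14, -0.001, 1.616]
contact_force: [-0.9, 0.4, 0.4]
grip_width: 0.0849
gripper_force: 0.0
```

Run:
```python
from h import *
s=r.state();print(s["time_s"],s["ee_pos"],s["tcp_rot"],s["q"])
p,d=r.read_camera("wrist");cv2.imwrite("pics/w0.png",p);np.savez("w0.npz",p=p,d=d)
k=r.calibration("wrist");M=np.array(k["tool_from_camera"]);A=Ro.from_euler("xyz",s["tcp_rot"])
v,u=np.nonzero(d>0);q=cv2.undistortPoints(np.stack([u,v],1).astype(float)[:,None],k["camera_matrix"],k["dist"])[:,0]
X=np.c_[q,np.ones(len(q))]*d[v,u][:,None]
X=A.apply(X@M[:3,:3].T+M[:3,3])+s["ee_pos"]
def st(n,m): print(n,m.sum(),X[m].min(0).round(3),X[m].max(0).round(3),np.median(X[m],0).round(4)) if m.sum() else print(n,0)
Z=X[:,2]
st("knob",(Z>.095)&(Z<.104)&(abs(X[:,0]-.55)<.03)&(abs(X[:,1]-.066)<.03))
st("plate",(Z>.095)&(Z<.104)&(abs(X[:,0]-.486)<.03)&(abs(X[:,1]+.062)<.03))
```

```text
1.7667 [0.54820668 0.06815789 0.20078426] [-3.13994690e+00 -7.68384575e-04  1.61574849e+00] [-3.74291628e-03  9.27653120e-02  1.81366428e+00  7.27558564e-04
  1.23684435e+00 -4.89347643e-02]
knob 537 [0.538 0.056 0.095] [0.56  0.077 0.101] [0.549  0.0668 0.0991]
plate 444 [ 0.478 -0.083  0.095] [ 0.49  -0.041  0.101] [ 0.4842 -0.0602  0.0989]
```

View pics/w0.png

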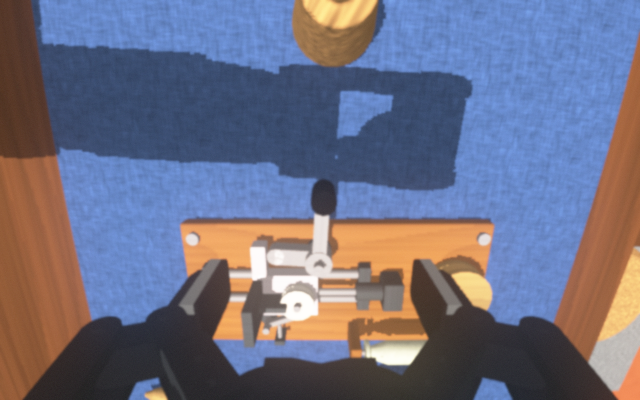

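The wrist view shows the lever pointing at +y with its knob at (323,197), between the fingers. Nothing else is near it, so I'll go down around it.

>>> servo_tool(
  increments=[
    [[-0.1,0.1,4,0,0,0,8.5],[-0.1,0.1,8,0,0,0,8.5],[-0.1,0.1,11,0,0,0,8.5],[-0.1,0.1,13.6,0,0,0,8.5],[-0.1,0.1,13.6,0,0,0,3],[-0.1,0.1,13.6,0,0,0,3],[-0.1,0.1,13.6,0,0,0,3],[-0.1,0.1,13.6,0,0,0,3],[-0.1,0.1,13.6,0,0,0,3],[-0.1,0.1,13.6,0,0,0,3],[-0.1,0.1,13.6,0,0,0,3],[-0.1,0.1,13.6,0,0,0,3]],
  ],
)

```text
time_s: 2.82
ee_pos: [0.551, 0.0659, 0.0661]
tcp_rot: [3.14, 0.0, 1.615]
contact_force: [0.1, 0.3, -0.1]
grip_width: 0.0296
gripper_force: 0.0
```

Run:
```python
from h import *
for a in range(0,96,7):
    b=np.pi/2+.0435-np.radians(a)
    print(a,inc(.5525+.08*np.cos(b),-.013+.08*np.sin(b),.065,1.614-np.radians(a)).tolist())
```

```text
0 [0.11, -0.19, 0.11, 0.08, 0.0, 0.03]
7 [0.05, 0.78, 0.11, 0.08, -0.0, 7.03]
14 [-0.13, 1.74, 0.11, 0.08, -0.01, 14.03]
21 [-0.42, 2.68, 0.11, 0.08, -0.01, 21.03]
28 [-0.83, 3.57, 0.12, 0.08, -0.02, 28.03]
35 [-1.34, 4.4, 0.12, 0.08, -0.02, 35.03]
42 [-1.95, 5.16, 0.12, 0.08, -0.03, 42.03]
49 [-2.65, 5.85, 0.12, 0.08, -0.03, 49.03]
56 [-3.42, 6.44, 0.12, 0.07, -0.04, 56.03]
63 [-4.26, 6.94, 0.12, 0.07, -0.04, 63.03]
70 [-5.16, 7.33, 0.12, 0.07, -0.05, 70.03]
77 [-6.09, 7.6, 0.12, 0.07, -0.05, 77.03]
84 [-7.06, 7.76, 0.12, 0.07, -0.05, 84.03]
91 [-8.03, 7.81, 0.12, 0.06, -0.06, 91.03]
```

>>> servo_tool(
  increments=[
    [[0,0.8,0,0,0,7,3],[-0.1,1.7,0,0,0,14,3],[-0.4,2.7,0,0,0,21,3],[-0.8,3.6,0,0,0,28,3],[-1.3,4.4,0,0,0,35,3],[-1.9,5.2,0,0,0,42,3],[-2.6,5.9,0,0,0,49,3],[-3.4,6.4,0,0,0,56,3],[-4.3,6.9,0,0,0,63,3],[-5.2,7.3,0,0,0,70,3],[-6.1,7.6,0,0,0,77,3],[-7.1,7.8,0,0,0,84,3],[-8.0,7.8,0,0,0,90,3],[-8.2,7.8,0,0,0,90,3],[-8.2,7.8,0,0,0,90,3]],
  ],
)

```text
time_s: 4.07
ee_pos: [0.632, -0.013, 0.0653]
tcp_rot: [3.142, 0.0, 0.046]
contact_force: [-0.9, -0.3, 0.4]
grip_width: 0.03
gripper_force: 0.0
```

Run:
```python
from h import *
s=r.state();print(s["ee_pos"],s["contact_force"])
p,d=r.read_camera("side");cv2.imwrite("pics/s1.png",cv2.resize(p[180:320,225:405],None,fx=4,fy=4,interpolation=2))
```

```text
[ 0.63199433 -0.01302599  0.06526074] [-0.88020388 -0.32439091  0.37441802]
```

View pics/s1.png

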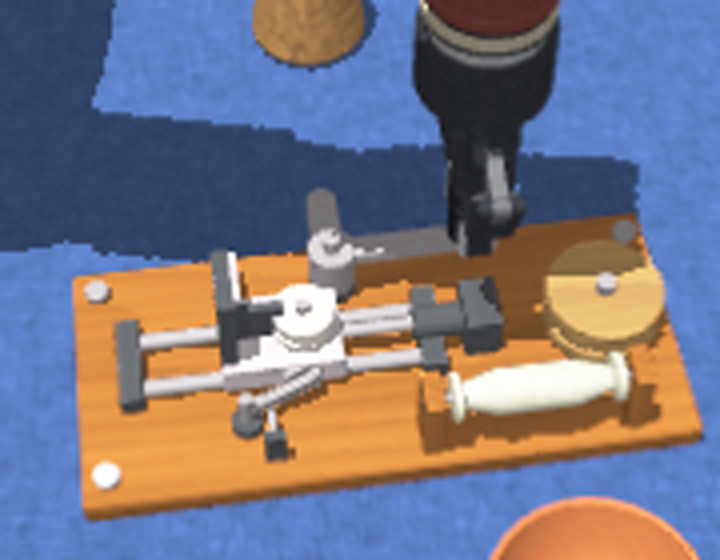

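The lever now points along +x, with its handle running from (330,245) to (455,240). I'll press a little further to feel for the stop.

>>> servo_tool(
  increments=[
    [[0,0.3,0,0,0,0,3],[0,0.5,0,0,0,0,3],[0,0.6,0,0,0,0,3],[0,0.6,0,0,0,0,3]],
  ],
)

```text
time_s: 4.45
ee_pos: [0.632, -0.0146, 0.0652]
tcp_rot: [-3.135, 0.0, 0.044]
contact_force: [0.4, 8.7, -0.2]
grip_width: 0.03
gripper_force: 4.7
```

The lever is against its stop: 8.7 N with hardly any movement. I'll relax, open, lift, and move in front of the plate.

>>> servo_tool(
  increments=[
    [[0,0.2,0,0,0,0,3.5],[0,0.1,0,0,0,0,4],[0,0.1,0,0,0,0,4],[0,0.1,-3,0,0,0,4],[0,0.1,-6,0,0,0,4],[0,0.1,-9,0,0,0,4],[0,0.1,-9,0,0,0,4]],
  ],
)

```text
time_s: 5.03
ee_pos: [0.6374, -0.0208, 0.1636]
tcp_rot: [3.138, -0.013, 0.045]
contact_force: [0.7, 0.1, 1.5]
grip_width: 0.0399
gripper_force: 0.0
```

```bash
python3 -c "
from h import *
print(inc(.45,-.0625,.15,.044),inc(.45,-.0625,.068,.044))"
```

```text
[-18.92   3.33   1.12   0.2   -0.76   0.03] [-19.03   3.3    9.31   0.2   -0.76   0.03]
```

>>> servo_tool(
  increments=[
    [[-4,1,0,0,0,0,2],[-8,2,0,0,0,0,0],[-12,3,0,0,0,0,0],[-16,3.4,0,0,0,0,0],[-19,3.4,0,0,0,0,0],[-19,3.4,0,0,0,0,0],[-19,3.4,0,0,0,0,0],[-19,3.4,0,0,0,0,0]],
  ],
)

```text
time_s: 5.7
ee_pos: [0.445, -0.0624, 0.156]
tcp_rot: [3.14, -0.002, 0.044]
contact_force: [0.4, -0.4, 1.0]
grip_width: -0.0002
gripper_force: 0.0
```

Run:
```python
from h import *
print(r.state()["q"][5],inc(.45,-.0625,.068,.044))
p,d=r.read_camera("side");np.savez("s2.npz",p=p,d=d)
cv2.imwrite("pics/s2.png",cv2.resize(p[180:320,225:405],None,fx=4,fy=4,interpolation=2))
```

```text
1.2316833373769367 [ 0.48  0.03  8.8   0.07 -0.14 -0.01]
```

View pics/s2.png

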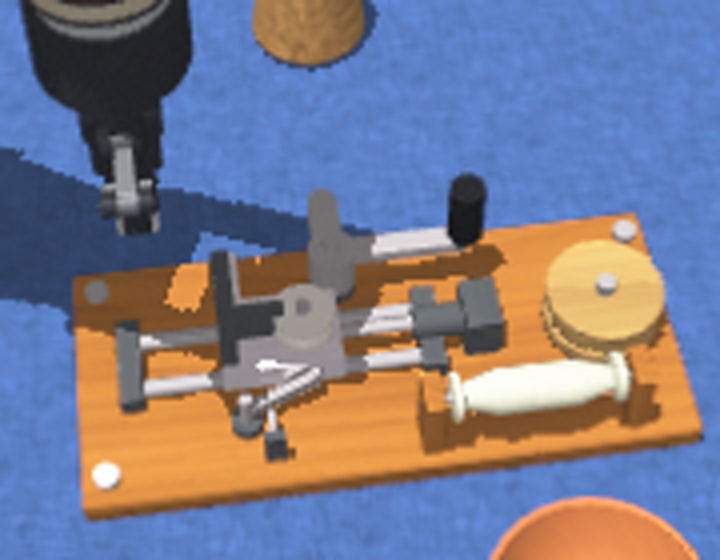

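The lever stays fully open, with its knob at (468,185) in the crop and the handle parallel to the board. The gripper is shut in front of the plate. I'll go down and approach.

>>> servo_tool(
  increments=[
    [[0,0,3,0,0,0,0],[0,0,6,0,0,0,0],[0,0,8.8,0,0,0,0],[0.5,0,8.8,0,0,0,0],[1,0,8.8,0,0,0,0],[1.5,0,8.8,0,0,0,0],[2,0,8.8,0,0,0,0],[2.2,0,8.8,0,0,0,0],[2.2,0,8.8,0,0,0,0]],
  ],
)

```text
time_s: 6.5
ee_pos: [0.4684, -0.0613, 0.0692]
tcp_rot: [3.14, -0.004, 0.044]
contact_force: [-0.3, 0.2, 0.1]
grip_width: -0.0003
gripper_force: 0.0
```

Run:
```python
from h import *
k=ray("side",(225+468/4,180+184/4),.1);a=np.array([.5525,-.013]);v=k[:2]-a
print(k,np.hypot(*v),np.degrees(np.arctan2(v[1],v[0])))
```

```text
[ 0.63119419 -0.01005863  0.1       ] 0.07874913858872157 2.140557050394625
```

>>> servo_tool(
  increments=[
    [[0.3,0,0,0,0,0,0],[0.6,0,0,0,0,0,0],[0.9,0,0,0,0,0,0],[1.2,0,0,0,0,0,0],[1.5,0,0,0,0,0,0],[1.8,0,0,0,0,0,0],[2.0,0,0,0,0,0,0],[2.0,0,0,0,0,0,0],[2.0,0,0,0,0,0,0]],
  ],
)

```text
time_s: 7.25
ee_pos: [0.4816, -0.0598, 0.0666]
tcp_rot: [-3.141, 0.01, 0.045]
contact_force: [-10.8, -1.9, 6.7]
grip_width: 0.0001
gripper_force: 5.2
```

>>> servo_tool(
  increments=[
    [[0.3,0,0,0,0,0,0],[0.6,0,0,0,0,0,0],[0.9,0,0,0,0,0,0],[1.2,0,0,0,0,0,0],[1.5,0,0,0,0,0,0],[1.8,0,0,0,0,0,0],[2.0,0,0,0,0,0,0],[2.0,0,0,0,0,0,0],[2.0,0,0,0,0,0,0]],
  ],
)

```text
time_s: 8.0
ee_pos: [0.5004, -0.0587, 0.0657]
tcp_rot: [-3.14, 0.013, 0.045]
contact_force: [-10.1, -0.8, 4.4]
grip_width: -0.0007
gripper_force: 5.5
```

>>> servo_tool(
  increments=[
    [[0.3,0,0,0,0,0,0],[0.6,0,0,0,0,0,0],[0.9,0,0,0,0,0,0],[0.9,0,0,0,0,0,0],[0.9,0,0,0,0,0,0]],
  ],
)

```text
time_s: 8.42
ee_pos: [0.5029, -0.0585, 0.0656]
tcp_rot: [-3.139, 0.029, 0.046]
contact_force: [-28.3, -3.7, 21.2]
grip_width: -0.0006
gripper_force: 14.4
```

At the end stop: the force rises from 10 to 28 N over 2.5 mm. I'll relieve the vertical load slightly and check with the cameras.

>>> servo_tool(
  increments=[
    [[-0.1,0,-0.2,0,0,0,0],[-0.2,0,-0.3,0,0,0,0],[-0.2,0,-0.3,0,0,0,0],[-0.2,0,-0.3,0,0,0,0],[-0.2,0,-0.3,0,0,0,0],[-0.2,0,-0.3,0,0,0,0]],
  ],
)

```text
time_s: 8.92
ee_pos: [0.503, -0.0584, 0.0659]
tcp_rot: [-3.14, 0.022, 0.045]
contact_force: [-14.8, -3.8, -0.6]
grip_width: 0.0002
gripper_force: 7.3
```

Run:
```python
from h import *
s=r.state();print(s["ee_pos"],s["contact_force"])
p,d=r.read_camera("side");cv2.imwrite("pics/s3.png",cv2.resize(p[180:320,225:405],None,fx=4,fy=4,interpolation=2))
for f in("side0.npz",None):
    q=np.load(f)["d"] if f else d
    k=r.calibration("side");v,u=np.nonzero(q>0)
    n=cv2.undistortPoints(np.stack([u,v],1).astype(float)[:,None],k["camera_matrix"],k["dist"])[:,0]
    X=(np.c_[n,np.ones(len(n))]*q[v,u][:,None]-k["t"])@np.array(k["R"])
    m=(X[:,2]>.04)&(X[:,2]<.05)&(X[:,1]>-.088)&(X[:,1]<-.075)&(X[:,0]>.47)&(X[:,0]<.6);print("carriage x",np.percentile(X[m,0],[3,50,97]),m.sum())
    m=(X[:,2]>.06)&(X[:,2]<.104)&(X[:,1]>-.09)&(X[:,1]<-.078)&(X[:,0]>.46)&(X[:,0]<.56);print("plate edge x",np.percentile(X[m,0],[3,50,97]),m.sum())
```

```text
[ 0.50297287 -0.05844063  0.06592246] [-14.75631492  -3.75627753  -0.56881551]
carriage x [0.48421526 0.51825088 0.55005118] 136
plate edge x [0.482395   0.48708429 0.50655066] 54
carriage x [0.51832536 0.55291529 0.58324108] 130
plate edge x [0.51684622 0.52154017 0.52587184] 41
```

View pics/s3.png

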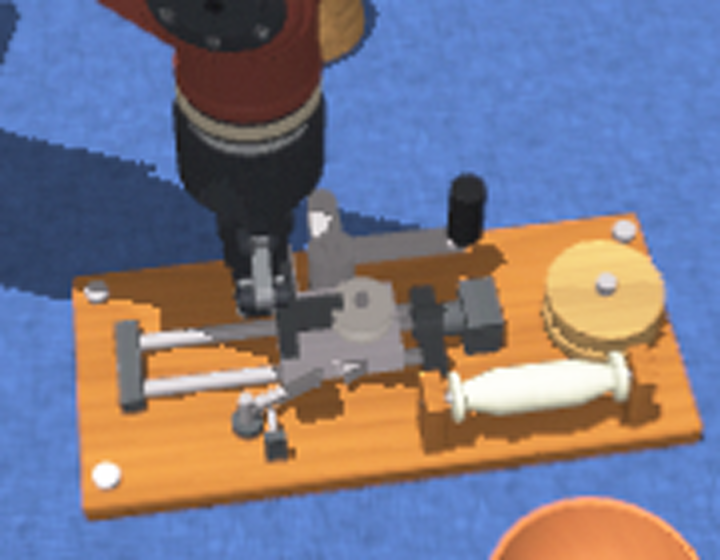

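The picture shows the carriage up against the end block near (420,320) and the lever still open. The depth data gives 34 mm of travel. I'll add a little press margin and let it settle.

>>> servo_tool(
  increments=[
    [[0.2,0,-0.1,0,0,0,0],[0.2,0,-0.1,0,0,0,0],[0.2,0,-0.1,0,0,0,0],[0.2,0,-0.1,0,0,0,0],[0.2,0,-0.1,0,0,0,0],[0.2,0,-0.1,0,0,0,0]],
  ],
)

```text
time_s: 9.47
ee_pos: [0.5029, -0.0584, 0.066]
tcp_rot: [-3.139, 0.027, 0.046]
contact_force: [-16.9, -4.4, -1.3]
grip_width: -0.0002
gripper_force: 8.9
```

```bash
python3 -c "
from cell import r
print(r.sign_off())"
```

```text
the job is handed in; nothing more can be done
None
```

The job is handed in: the cam lever is fully open and the gripper holds the tensioner arm at its end stop (34 mm of travel, about 17 N), with the shuttle, bowl and cone untouched; no verdict came back.

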